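# Pop the locked spoon tray of the bench dryer with the release pin

## Robot

A 6-joint arm with a two-finger parallel gripper is mounted at the origin on the work surface. World frame = base frame: x ahead of the robot, y to its left, z up, the work surface at z = 0. Lengths are in mm, angles in rad, forces in N, time in s.
With the tool pointing down it reaches from about 350 to 875 mm from the base axis. Payload 15.5 kg.
Tool frame: the origin (TCP) lies at the very end of the fingers, on their centre line; the grasp point (between the pads) lies 19 mm behind it (ctrl.hold_point_z is the z of the grasp point in the tool frame, in mm); z points along the fingers, y is the line along which they close (so a half turn about z gives the same grasp; the last joint's range is limited). The gripper opens to 85 mm and grips with 20 to 120 N. Pads are 22 mm wide; open, the fingers measure 114 mm over their backs; the gripper's body (76 mm by 85 mm) begins 54 mm behind the grasp point. The pads swing forward as they close: fully open they stand 13 mm farther back than shut.
Start: joints at [-1.264, 0.494, 1.345, -0, 1.302, -0.096], TCP at [244.423, -575.225, 231.277] pointing down, gripper open.
Joint ranges: [-2.91, 2.91], [-0.82, 2.16], [0.22, 2.67], [-1.22, 4.37], [0.12, 2.79], [-3.08, 3.08]. Speed limits (rad/s): [1.89, 1.89, 2.57, 3.01, 3.01, 3.01].

## Interface

Orientations are given as a unit quaternion [x, y, z, w].
In Python, from rig import ctrl gives the robot as it stands. The module is installed in compiled form; this text tells all that it offers. Calls block until the motion is done:
- ctrl.move_to(position, orientation): joint-space move of the TCP to a pose.
- ctrl.move_linear(position, attitude=None, speed=150, max_force=None): straight line of the TCP; attitude=None keeps the orientation; speed is the mean speed in mm/s. With max_force (N) it stops when the force on the tool has changed by that much, and returns True; else False.
- ctrl.set_joints(angles): joint-space move.
- ctrl.command_gripper(opening, squeeze=None): finger opening in mm; squeeze is the grip in N (None keeps the last); returns when the fingers have stopped.
- ctrl.sleep(seconds).
- ctrl.solve_ik(position, orientation): joint angles nearest the present ones, or None.
- ctrl.get_obs(): the state.
- ctrl.get_image(name): name is "scene" or "top"; returns a dict with "color" (384x512x3 uint8, red, green, blue), "fx", "fy", "cx", "cy" (pixels), "rvec" (rotation vector, rad) and "tvec" (3), from world to camera coordinates, as OpenCV has them. Camera axes: x right, y down, z forward; pixel columns grow to the right and rows downward; lengths in mm; the calibration is good to about 2 mm. A picture is of the moment at which its call begins. There is no depth.
A pose or a line that the arm cannot do raises ctrl.PlanningError and nothing moves.
- ctrl.sign_off(): hands the job in; it is judged then, once.
The state is a dict: "time_s": time; "joint_pos": joint angles; "qvel": joint speeds; "joint_torque": joint torques, N m; "position": TCP position; "tool_rot": TCP orientation; "ft_force": force on the tool from outside, world axes, zero at the start; "moment": the same for the moment, N m; "grip_width": finger opening in mm; "gripper_force": force on a finger pad.
Only numpy, scipy, OpenCV 4.12 (cv2) and the standard library are available. Lean on these libraries where they do the work, as an engineer would, in place of code of your own. Each camera call takes 0.05 s, during which the arm holds its last target. There are 200 camera calls.

## Task

The spoon tray of the white bench dryer is locked shut. Take the release pin (the tool with the plain straight round handle) from the wooden tool stand, push its shaft straight down through the round hole in the dryer's top until the hidden spring catch lets go and the tray springs out, then stand the pin back upright in the same hole of the stand it came from and let go.

Things in the scene. Friction and masses are not known exactly. Their poses are not given: they have to be found in the camera images.
- pin_mid (a point): Middle of the release pin's handle. Loose, 90 g, metal, stands upright (z up) in the stand. Handle: plain cylinder, 20 mm diameter, 60 mm tall; below it a collar, 40 mm diameter, 4 mm thick, underside 34 mm below this point, resting on the stand's top; below that a 6 mm shaft, tip 94 mm below this point. At the start its y axis runs along the stand's row of tools, x across it.
- stand: Fixed wooden tool stand, 70 (x) by 220 (y) by 70 mm high, open sides; origin under its centre, on the table. Three 24 mm holes through the 12 mm top board, at y = -80, 0, 80 mm, one tool in each, the pin in any. The other two tools have shorter shafts: one has a 38 mm ball for a handle, one a flat wooden paddle 10 by 46 mm; neither is taller than the pin.
- release_hole (a point): Centre, at the top face, of the 26 mm round hole in the 4 mm top of the dryer, a fixed white box 200 by 180 mm, 90 mm high. z up; the tray comes out to -x. The catch's pad fills the space under the hole, 40 mm below the top face; pressed 8 mm down (about 5 N) it frees the tray; it can go 22 mm and springs back. The pin's collar meets the top face with its tip 60 mm down.
- tray (a joint): How far the dryer's spoon tray has come out, m: 0 locked shut, 0.06 fully out. Once the catch is pressed a spring drives it out by itself in about half a second and it stays out. A shallow aluminium drawer, 96 mm wide, with white spoons lying in it.
Not all that is in view belongs to the job. Leave any blue or yellow look-alike of the part that bears pin_mid alone.

How it is judged (in metres and radians):
On the way:
1. The tray springs out while the release pin stands in the access hole (value of joint tray above 0.015 m and horizontal distance between pin_mid and release_hole below 0.03 m and z of pin_mid in the frame of release_hole below 0.085 m).
At the end, for the whole second after the job is handed in: The tray is out by more than 45 mm and at rest, and the release pin stands upright (within 10 degrees) in the hole of the stand it came from, the middle of its handle within 15 mm of where it was at the start (value of joint tray above 0.045 m and velocity of joint tray between -0.01 and 0.01 m/s and distance of pin_mid from where it was at the start of the episode below 0.015 m and angle between pin_mid's own z axis and vertical below 0.17 rad); the robot touches nothing.
It also fails if it takes over 48 s, if anything falls off the work surface, if the arm or the gripper's body presses on something with over 40 N, if the wrist force passes 120 N, or if a joint passes its speed limit or range.

## Working session

There is one attempt and no reset: what is moved stays moved. The work goes in short steps, each a Python script; the robot and the scene stay as the last script left them, time stands still between calls to the robot, and variables do not carry over. Pictures are saved under pics/ and viewed, at most 10 in all, crops included, and the job is handed in when it is done.

```bash
mkdir -p pics
cat > h.py <<'E'
import numpy as np, cv2
from rig import ctrl
def grab(n,f=None):
    im=ctrl.get_image(n)
    if f: cv2.imwrite('pics/'+f,im['color'][:,:,::-1])
    return im
def ray(im,u,v):
    R=cv2.Rodrigues(np.array(im['rvec'],float))[0];t=np.array(im['tvec'],float).ravel()
    d=R.T@np.array([(u-im['cx'])/im['fx'],(v-im['cy'])/im['fy'],1]);return -R.T@t,d/np.linalg.norm(d)
def onz(im,u,v,z):
    c,d=ray(im,u,v);return c+d*(z-c[2])/d[2]
def proj(im,p):
    return cv2.projectPoints(np.array([p],float),np.array(im['rvec'],float),np.array(im['tvec'],float),np.array([[im['fx'],0,im['cx']],[0,im['fy'],im['cy']],[0,0,1.]]),None)[0].ravel()
E
python3 - <<'E'
from h import *
a=grab('scene');b=grab('top')
for x in(a,b): print(x['fx'],ray(x,256,192))
cv2.imwrite('pics/a.png',a['color'][:,:,::-1]);cv2.imwrite('pics/b.png',b['color'][:,:,::-1])
print(ctrl.get_obs())
E
```

```text
471.85513691268653 (array([1515.64737017,   22.38682698,  810.37172408]), array([-0.78870194, -0.00403005, -0.61476256]))
394.5602622334042 (array([ 483.81399704,   14.52966016, 1036.81897749]), array([ 0.08880688, -0.02301796, -0.99578286]))
{'time_s': 0.1, 'joint_pos': array([-1.26452807e+00,  4.94137554e-01,  1.34608928e+00,  6.05027422e-06,
        1.30248493e+00, -9.55049517e-02]), 'qvel': array([-0.00042377, -0.0010678 , -0.0038379 , -0.00052011, -0.00084032,
       -0.00085115]), 'joint_torque': array([-2.24579300e-03, -8.83591604e+01, -3.84562719e+01, -4.45895039e-04,
        5.03170711e-03,  3.84745078e-05]), 'position': array([ 244.30864781, -574.91325292,  230.74279852]), 'tool_rot': array([ 9.79890059e-01,  1.99537364e-01, -5.59572937e-05, -5.56755869e-04]), 'ft_force': array([-0.11018363, -0.03946884, -0.11648766]), 'moment': array([ 0.0187844 , -0.03572117,  0.04463   ]), 'gripper_force': 0.0, 'grip_width': 85.2700230259951}
```

View pics/a.png

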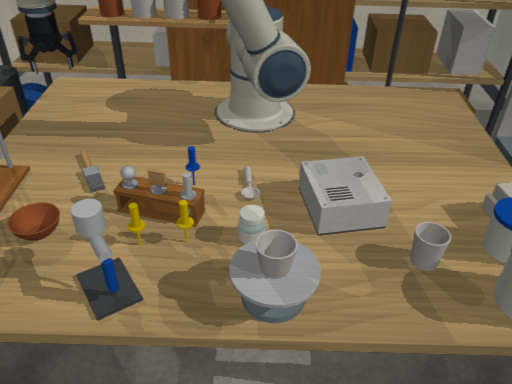

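View pics/b.png

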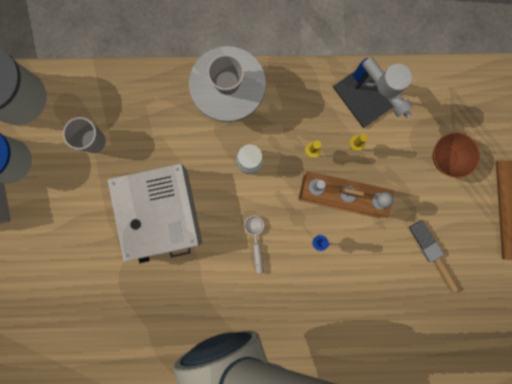

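Candidates seen in scene (top): grey tool at (188,185)/(317,186) at the dryer end of the stand, paddle (158,188)/(350,195), ball (128,172)/(383,200), and look-alikes: yellow (136,215) and (185,215), blue (192,157). The grey plain cylinder is my choice. The dryer hole is at scene (358,175) / top (136,224).

Run:
```python
from h import *
a=grab('scene');b=grab('top')
ca=cv2.resize(a['color'][140:250,110:230],None,fx=3.3,fy=3.3,interpolation=3)
cb=cv2.resize(b['color'][135:245,285:405],None,fx=3.3,fy=3.3,interpolation=3)
cv2.imwrite('pics/c.png',np.hstack([ca,cb])[:,:,::-1])
# hole: dark blob in top view
g=cv2.cvtColor(b['color'],cv2.COLOR_RGB2GRAY)
def blobs(m,off):
    n,l,s,c=cv2.connectedComponentsWithStats(m.astype(np.uint8))
    return [(s[i][4],c[i]+off) for i in range(1,n) if s[i][4]>15]
for k,c in blobs(g[205:240,122:150]<90,[122,205]): print('hole top',k,c,onz(b,*c,90))
ga=cv2.cvtColor(a['color'],cv2.COLOR_RGB2GRAY)
for k,c in blobs(ga[167:184,348:370]<110,[348,167]): print('hole scene',k,c,onz(a,*c,90))
for n,p,z in[('pin',(317,186),134),('blue',(320,243),80),('y1',(314,149),80),('y2',(359,143),80),('ball',(383,200),110)]: print(n,onz(b,*p,z))
print(onz(a,188,174,134))
```

```text
hole top 81 [135.28395062 223.90123457] [496.62598457 281.77467398  90.        ]
pin [ 575.92201821 -147.2561293   134.        ]
blue [ 442.93606848 -159.98019668   80.        ]
y1 [ 673.07823126 -152.31976767   80.        ]
y2 [ 686.44279197 -264.1377101    80.        ]
ball [ 542.56442759 -307.09098875  110.        ]
[ 583.99802386 -149.19946338  134.        ]
```

View pics/c.png

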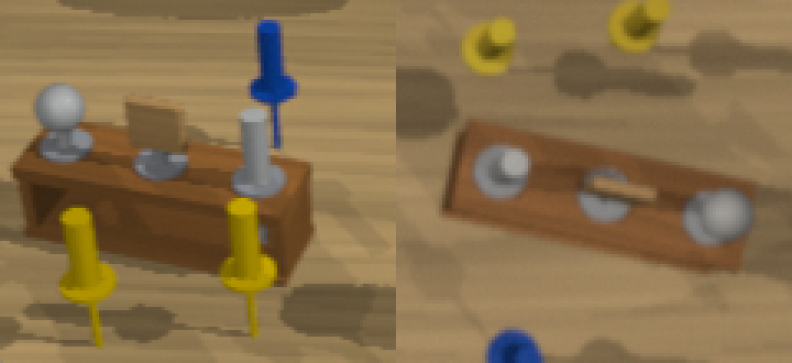

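The crop confirms it: the grey plain cylinder has its top at scene (186.4,174.8)/top (321,184.4) and its collar at scene (188,194.5)/top (316.8,186.5). The paddle and ball are in the other two holes.

Run:
```python
from h import *
from scipy.spatial.transform import Rotation as Ro
a=grab('scene');b=grab('top')
for n,p,z in [(b,(321.1,184.4),134),(b,(316.8,186.5),74),(a,(186.4,174.8),134),(a,(188.2,194.5),74),(a,(358,175),90)]: print(onz(n,*p,z).round(1))
r=onz(b,316.8,186.5,74)-onz(b,285+314/3.3,135+218/3.3,74); r/=np.linalg.norm(r); print('row',r)
P=np.array([577,-151.])
for s in(1,-1):
    y=s*np.array([r[1],-r[0],0]);z=np.array([0,0,-1.]);q=Ro.from_matrix(np.c_[np.cross(y,z),y,z]).as_quat()
    print(q,[ctrl.solve_ik(p,q) for p in([577,-151,230],[577,-151,90],[497,282,230],[497,282,110])])
```

```text
[ 579.5 -156.9  134. ]
[ 580.8 -157.5   74. ]
[ 587.5 -152.6  134. ]
[ 588.8 -152.2   74. ]
[506.8 284.   90. ]
row [2.40909549e-01 9.70547572e-01 7.12057057e-16]
[0.78768952 0.61607242 0.         0.        ] [array([-3.56053081e-01,  4.54400510e-01,  1.42033376e+00, -4.44089210e-16,
        1.26685838e+00, -1.12750188e-01]), array([-3.56053081e-01,  6.19331231e-01,  1.56311392e+00, -4.44089210e-16,
        9.59147505e-01, -1.12750188e-01]), array([ 4.11617617e-01,  4.19450744e-01,  1.48215862e+00, -4.44089210e-16,
        1.23998329e+00,  6.54920509e-01]), array([ 4.11617617e-01,  5.64276468e-01,  1.61142513e+00, -4.44089210e-16,
        9.65891058e-01,  6.54920509e-01])]
[-0.61607242  0.78768952  0.          0.        ] [array([-3.56053081e-01,  4.54400510e-01,  1.42033376e+00, -4.44089210e-16,
        1.26685838e+00,  3.02884247e+00]), array([-3.56053081e-01,  6.19331231e-01,  1.56311392e+00, -4.44089210e-16,
        9.59147505e-01,  3.02884247e+00]), array([ 4.11617617e-01,  4.19450744e-01,  1.48215862e+00, -4.44089210e-16,
        1.23998329e+00, -2.48667214e+00]), array([ 4.11617617e-01,  5.64276468e-01,  1.61142513e+00, -4.44089210e-16,
        9.65891058e-01, -2.48667214e+00])]
```

The two views disagree by about 8 mm in x, so I'll use the mean for the grasp and do the fine alignment visually at the dryer.

Run:
```python
from h import *
q=[0.78768952,0.61607242,0,0]
ctrl.command_gripper(52,60)
ctrl.move_to([584,-155,235],q)
ctrl.move_linear([584,-155,150],speed=150)
print(ctrl.move_linear([584,-155,89],speed=80,max_force=10))
grab('scene','d0.png')
ctrl.command_gripper(0,60)
o=ctrl.get_obs();print(o['time_s'],o['position'],o['grip_width'],o['gripper_force'],o['ft_force'])
a=grab('scene');b=grab('top')
u=proj(b,[584,-155,100]).astype(int)
f=lambda i,x,y:cv2.resize(i['color'][y-55:y+55,x-60:x+60],None,fx=3.3,fy=3.3,interpolation=3)
cv2.imwrite('pics/d.png',np.hstack([f(a,180,185),f(b,320,185)])[:,:,::-1])
```

```text
False
4.7583 [ 584.12303319 -155.05233086   89.50701471] 18.877178541155313 58.35533022880554 [-0.33224873  0.96014504  4.97977078]
```

View pics/d.png

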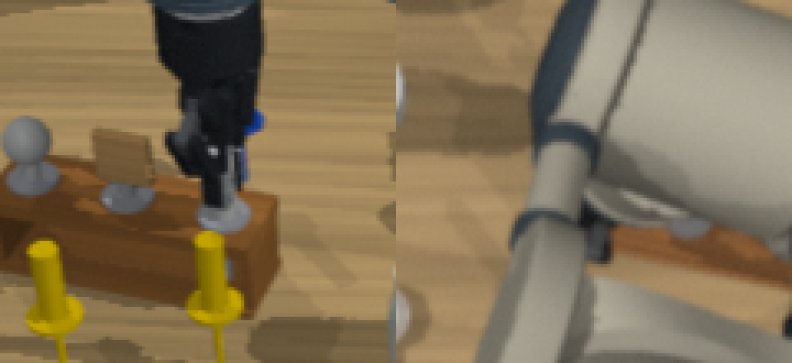

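The scene view shows the fingers closed on the handle above the collar at crop (222,205); width is about 19 mm. I'll lift and hover over the hole.

Run:
```python
from h import *
q=[0.78768952,0.61607242,0,0]
ctrl.move_linear([584,-155,225],speed=180)
ctrl.move_to([502,283,195],q)
ctrl.move_linear([502,283,173],speed=60)
# tip should be at z~98
a=grab('scene');b=grab('top')
o=ctrl.get_obs();print(o['time_s'],o['position'],o['grip_width'],o['ft_force'])
f=lambda i,x,y:cv2.resize(i['color'][y-55:y+55,x-60:x+60],None,fx=3.3,fy=3.3,interpolation=3)
cv2.imwrite('pics/e.png',np.hstack([f(a,355,160),f(b,140,224)])[:,:,::-1])
print(proj(a,[502,283,98]),proj(b,[502,283,98]))
```

```text
8.025 [502.17023391 283.0720231  173.14708358] 18.507676488756157 [-0.49523401 -0.36928576 -1.01546575]
[357.80532922 171.44779206] [133.81784953 221.60291986]
```

View pics/e.png

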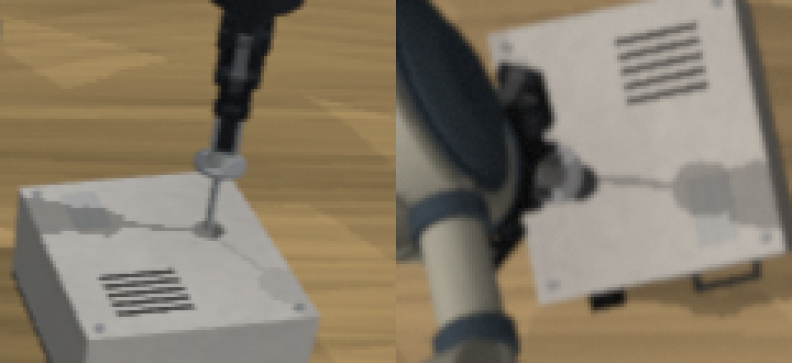

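The tip at crop (210,228) sits over the hole at (209,231), aligned within about 3 mm (hole radius 13 mm). I'll press down under a force guard.

Run:
```python
from h import *
s=ctrl.move_linear([500.5,283,150],speed=50,max_force=12)
o=ctrl.get_obs();print(s,o['time_s'],o['position'],o['ft_force'])
if not s:
    s=ctrl.move_linear([500.5,283,115.5],speed=50,max_force=25)
    o=ctrl.get_obs();print(s,o['time_s'],o['position'],o['ft_force'])
    ctrl.sleep(0.7)
a=grab('scene');b=grab('top');print(ctrl.get_obs()['ft_force'])
f=lambda i,x,y:cv2.resize(i['color'][y-55:y+55,x-60:x+60],None,fx=3.3,fy=3.3,interpolation=3)
cv2.imwrite('pics/f.png',np.hstack([f(a,345,170),f(b,150,240)])[:,:,::-1])
```

```text
False 8.6333 [500.49982466 282.99713267 149.87741178] [ 0.35413404 -0.7325279  -0.96422324]
False 9.475 [500.60679155 283.05771924 115.70702641] [-0.23607339  0.17940753  3.77971723]
[1.4254056  0.78930694 4.81687074]
```

View pics/f.png

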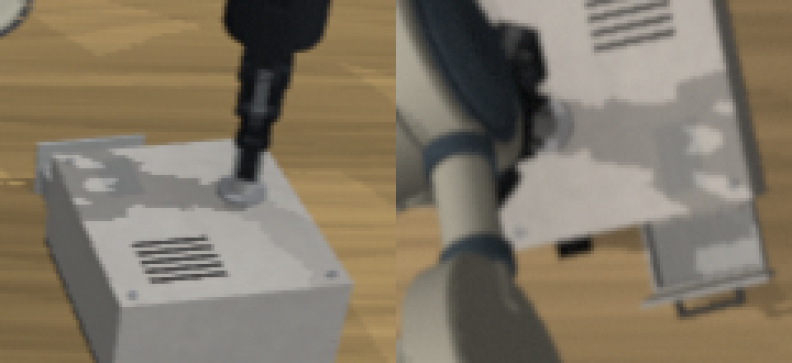

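The tray is out (top crop (705,255)). Next I'll return the pin.

Run:
```python
from h import *
q=[0.78768952,0.61607242,0,0]
ctrl.move_linear([500.5,283,215],speed=150)
ctrl.move_to([584,-155,225],q)
ctrl.move_linear([584,-155,160],speed=150)
a=grab('scene');b=grab('top')
s=ctrl.move_linear([584,-155,110],speed=60,max_force=8)
o=ctrl.get_obs();print(s,o['time_s'],o['position'],o['ft_force'])
if not s:
    s=ctrl.move_linear([584,-155,88],speed=30,max_force=6)
    o=ctrl.get_obs();print(s,o['time_s'],o['position'],o['ft_force'])
c=grab('scene')
f=lambda i,x,y:cv2.resize(i['color'][y-55:y+55,x-60:x+60],None,fx=3.3,fy=3.3,interpolation=3)
cv2.imwrite('pics/g.png',np.hstack([f(a,180,180),f(c,180,180)])[:,:,::-1])
```

```text
False 14.3917 [ 584.22867564 -155.10617684  110.30966423] [-0.15338009  0.67758746 -1.61286374]
True 15.0417 [ 583.75675345 -154.89843064   89.48961279] [-0.75865628  0.28965086  6.26611625]
```

View pics/g.png

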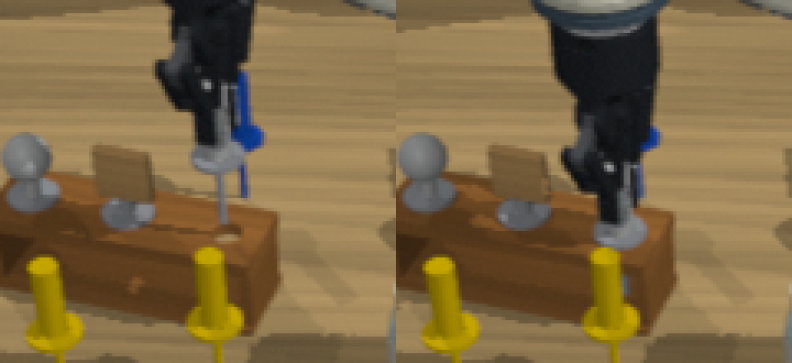

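The pin is seated: its collar is on the board at crop (620,235), and contact came at z 89.5, the same as at the grasp. Release, retreat and check.

Run:
```python
from h import *
ctrl.command_gripper(52)
ctrl.move_linear([584,-155,160],speed=80)
ctrl.move_linear([584,-155,240],speed=150)
ctrl.set_joints([-1.264,0.494,1.345,0,1.302,-0.096])
a=grab('scene');b=grab('top');print(ctrl.get_obs()['time_s'])
f=lambda i,x,y:cv2.resize(i['color'][y-55:y+55,x-60:x+60],None,fx=3.3,fy=3.3,interpolation=3)
cv2.imwrite('pics/i.png',np.hstack([f(a,170,195),f(b,345,190)])[:,:,::-1])
```

```text
19.275
```

View pics/i.png

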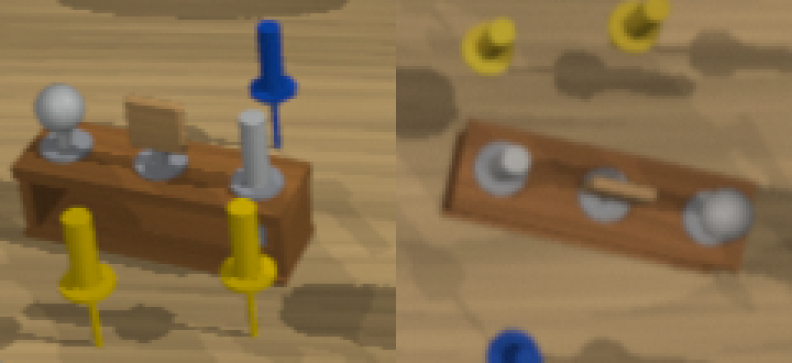

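The pin stands upright in its original hole, within a pixel of where it began (scene crop (255,150)).

```bash
python3 -c "
from rig import ctrl
print(ctrl.sign_off())"
```

```text
the job is handed in; nothing more can be done
None
```

The job is handed in at about 19 s: the tray sprang out when the pin was pressed, and the pin stands upright, released, in its original hole; the sign-off returned no verdict.

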